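# Trace the edge of a clamped cam with a contour tracer

### The arm

A 7-joint arm with a two-finger parallel gripper is mounted at the origin on the work surface; the furniture and walls round the work are solid. World frame = base frame: x ahead of the robot, y to its left, z up, the work surface at z = 0. Lengths are in mm, angles in rad, forces in N, time in s.
With the tool pointing down it reaches from about 425 to 825 mm from the base axis. Payload 3.6 kg.
Tool frame: the origin (TCP) lies between the finger pads; the fingertips stand 17 mm ahead of it and the grasp point (between the pads) lies 2 mm behind it (ctrl.nose_length is the distance from the TCP to the fingertips, in mm); z points along the fingers, y is the direction in which the jaws open and shut (so a half turn about z gives the same grasp; the last joint's range is limited). The gripper opens to 85 mm and grips with 20 to 120 N. Pads are 22 mm wide; open, the fingers measure 114 mm over their backs; the gripper's body (76 mm by 85 mm) begins 54 mm behind the grasp point. The pads swing forward as they close: fully open they stand 13 mm farther back than shut.
Start: joints at [1.183, 0.615, -0.013, 1.423, 0.008, 1.103, -0.04], TCP at [229.474, -608.116, 248.297] pointing down, gripper open.
Joint ranges: [-3.12, 3.12], [-0.3, 2.06], [-1.34, 1.32], [0.26, 2.42], [-1.36, 4.5], [0.01, 1.98], [-2.84, 2.84]. Speed limits (rad/s): [2.79, 2.79, 3.14, 3.14, 3.14, 3.14, 3.14].

### API

Orientations are given as a rotation vector (axis times angle).
In Python, from workcell import ctrl gives the robot as it stands.
- The arm moves only by the shell command python3 -m handwheel 'ROWS' [FORCE]. ROWS is JSON, a list of rows, each an object with "gripper": the closure, from 0 (fully open) to 1 (shut); "dp": the shift along the tool's x, y, z in m, a list of three; "spin": the turn about the tool's z in rad. In form: [{"gripper": gripper, "dp": [tx, ty, tz], "spin": spin}, ...]. A call has 1 to 12 rows; each row shifts and turns the commanded pose from where the row before left it, along the tool's axes as they then stand; what a row does not reach is not made up. A row lasts 1/10 s, in which the tool goes at most 50 mm and 8.59 degrees, less where a joint would pass 70% of its speed; a pose out of reach is approached as far as the arm can. A call with a gripper value outside its range is refused whole. The fingers move at their own pace and stop on an object; FORCE is the grip in N (left out, the last holds). Time passes only in rows, so rows that do not move let the fingers close. It gives the time, the measured TCP pose, the force and the opening at its end, in the units of the state.
- ctrl.read_state(): the state, without advancing time (a new reading comes with each control period).
- ctrl.get_image(name): name is "scene" or "top"; returns a dict with "color" (480x640x3 uint8, red, green, blue), "z_map" (480x640 float32, mm along the optical axis (not along the pixel's ray), 0 where there is no reading), "fov_y" (degrees; the focal length in pixels is half the picture's height over the tangent of half this angle, whatever the lens; pixels are square), "cx", "cy" (the principal point, pixels), "cam_to_world" (4x4, takes a point from camera to world coordinates). Camera axes: x right, y down, z forward; pixel columns grow to the right and rows downward; lengths in mm; the calibration is good to about 2 mm. A picture is of the moment at which its call begins.
- ctrl.finish_job(): hands the job in, once; it reports no verdict.
The state is a dict: "clock": time; "joint_pos": joint angles; "joint_velocities": joint speeds; "effort": joint torques, N m; "tcp_pos": TCP position; "orientation": TCP orientation; "wrist_force": force on the tool from outside, world axes, zero at the start; "ft_torque": the same for the moment, N m; "gripper_width": opening from 0.0 (shut) to 1.0 (fully open).
Only numpy, scipy, OpenCV 4.12 (cv2) and the standard library are available. Lean on these libraries where they do the work, as an engineer would, in place of code of your own. Each camera call takes 0.05 s, during which the arm holds its last target.

### The job

Take the black knob of the contour tracer, and at the start end of its travel push the stylus forward until the red ball bears lightly on the edge of the blue cam (about 3 newtons). Then slide the knob sideways along the rails to the far stop, following the curve of the edge so that the ball never lifts off and is never pressed harder than 6 newtons. At the far stop draw the stylus all the way back from the cam and let go; leave the small things standing nearby alone.

Things in the scene. Friction and masses are not known exactly. Their poses are not given: they have to be found in the camera images.
- tracer: Contour tracer: fixed grey bed plate 235 x 164 mm, top 14 mm above the table, turned by up to 0.25 rad. Origin on the table under the cam's axis. Its -x axis is the way the stylus advances towards the cam; its +y axis is the direction of the trace, along the two steel rails, from the start stop to the far stop; z up.
- chuck: Fixed steel chuck, axis upright through the tracer's origin. Carries the blue cam: lobed plate, 40 to 51 mm above the table, radius 60 to 73 mm, stud top 70 mm high. The cam's angle differs each time and is not measured, so the edge lies anywhere within 12 mm and slopes up to 45 degrees, in general towards the stylus in the first half of the trace and away in the second, with shallow dips.
- carriage (a joint): Carriage along the rails (tracer +y), m: 0 = start stop, 0.070 = far stop; at 0.035 the stylus points straight at the cam axis. Starts between 0 and 0.008; the first 14 mm are the start end. Friction about 0.5 N.
- ram (a joint): Advance of the bar with knob and stylus on the carriage (tracer -x), m: 0 = drawn all the way back, 0.045 = fully forward. Starts between 0 and 0.003. Friction about 0.4 N; it stays where it is left. At the start end the ball first meets the cam at an advance between 0.015 and 0.040, depending on the cam's angle.
- knob (a point): Middle of the black knurled knob's grip: an upright cylinder of 22 mm diameter reaching from 57 to 103 mm above the table; this point is on its axis, 82 mm above the table. The knob moves only horizontally and does not turn.
- vial_white: Small glass vial with white cap, 24 mm across, 32 mm high, standing; bystander. Origin at its underside.
- coverslip_box: Flat white box of cover slips, 34 x 34 x 16 mm; bystander. Origin at its underside.
- buffer_green: Small lying buffer bottle with a green label, 44 x 29 x 28 mm; bystander. Origin at its underside.
- stylus_holder: Holder on the bar, moving with ram and carriage: origin on the table plane under the knob axis, at tracer x = 0.145 - ram, y = carriage - 0.035. Ahead of it (tracer -x) the brass stylus ends in a red ball, 10 mm diameter, its centre 50 mm ahead of the knob axis, 46 mm above the table. The stylus is sprung along the bar: 1.5 N per mm of push-in from 0, at most 8 mm. Little friction on the cam.

How it is judged (in metres and radians):
On the way, in this order (a step that is already met when the one before it is completed fails the run):
1. the ball bears on the cam's edge with more than 1 N at the start end of the travel (first 14 mm) (value of joint carriage below 0.014 m and contact force between stylus_holder and chuck above 1 N), for 0.2 s.
2. the carriage has come within 6 mm of the far stop with the ball still on the edge (value of joint carriage above 0.064 m and contact force between stylus_holder and chuck above 0.3 N), for 0.1 s.
At the end, for the whole second after the job is handed in: The carriage stands within 9 mm of the far stop, the ram is drawn back to within 6 mm of its rear stop, both at rest, and the vial, the box and the small bottle are within 15 mm of where they stood (value of joint carriage above 0.061 m and value of joint ram below 0.006 m and velocity of joint carriage between -0.01 and 0.01 m/s and velocity of joint ram between -0.01 and 0.01 m/s and distance of each of vial_white, coverslip_box, buffer_green from where it was at the start of the episode below 0.015 m); the robot touches nothing.
It fails at once if the ball is pressed on the cam with more than 6 N (contact force between stylus_holder and chuck above 6 N).
It fails at once if the ball is off the cam's edge (less than 0.2 N) between the start end (first 16 mm) and the far end (last 12 mm) of the carriage's travel (value of joint carriage between 0.016 and 0.058 m and contact force between stylus_holder and chuck below 0.2 N).
It fails at once if a bystander is knocked out of its place by more than 15 mm (distance of any of vial_white, coverslip_box, buffer_green from where it was at the start of the episode above 0.015 m).
It also fails if it takes over 72 s, if anything falls off the work surface, if the arm or the gripper's body presses on something with over 40 N, if the wrist force passes 120 N, or if a joint passes its speed limit or range.

## Working session

There is one attempt and no reset: what is moved stays moved. The work goes in short steps, Python scripts to look and compute and a shell command to move; the robot and the scene stay as the last step left them, time stands still between calls to the robot, and variables do not carry over. Pictures are saved under pics/ and viewed, and the job is handed in when it is done.

```bash
ls; mkdir -p pics; python3 - <<'E'
from workcell import ctrl
import cv2
s=ctrl.read_state();print(s, ctrl.nose_length)
for n in("scene","top"):
    d=ctrl.get_image(n);cv2.imwrite(f"pics/{n}0.png",d["color"][:,:,::-1]);print(n,d["fov_y"],d["cx"],d["cy"],d["cam_to_world"])
E
```

```text
pics
{'clock': 0.0, 'joint_pos': array([ 1.18349844,  0.61592946, -0.01263757,  1.42493366,  0.00810452,
        1.1033768 , -0.04041182]), 'joint_velocities': array([1.69477122e-03, 1.11412510e-03, 4.73401897e-05, 7.61169620e-04,
       8.82244084e-04, 7.90631357e-04, 6.03978845e-05]), 'effort': array([ 5.24997940e-04, -4.69201076e+01,  2.59659905e-01, -1.71027553e+01,
        1.00309492e-02,  9.77567746e-03,  1.22444902e-06]), 'tcp_pos': array([ 229.22434122, -607.46000763,  247.11985074]), 'orientation': array([-3.08808235e+00, -5.63328323e-01,  7.77478956e-04]), 'wrist_force': array([ 0.04660352, -0.3812525 , -1.44975976]), 'ft_torque': array([0.00950167, 0.04421539, 0.01817776]), 'gripper_width': 1.0032575018617802} 17.0
scene 47.18777593203889 324.0002831549485 241.13225440942256 [[-8.94409277e-01 -3.32375689e-01  2.99263174e-01  1.74071165e+02]
 [-4.46872937e-01  6.36676299e-01 -6.28448780e-01  4.25335800e+02]
 [ 1.83473258e-02 -6.95823032e-01 -7.17978888e-01  7.68877319e+02]
 [ 0.00000000e+00  0.00000000e+00  0.00000000e+00  1.00000000e+00]]
top 51.02993603311432 322.64328463568927 246.91756550391779 [[-1.35889822e-02 -9.91658905e-01  1.28171591e-01  3.61280211e+02]
 [-9.99822806e-01  1.51457035e-02  1.11787444e-02 -1.53269703e+02]
 [-1.30267503e-02 -1.27996972e-01 -9.91689003e-01  9.28223027e+02]
 [ 0.00000000e+00  0.00000000e+00  0.00000000e+00  1.00000000e+00]]
```

View pics/scene0.png

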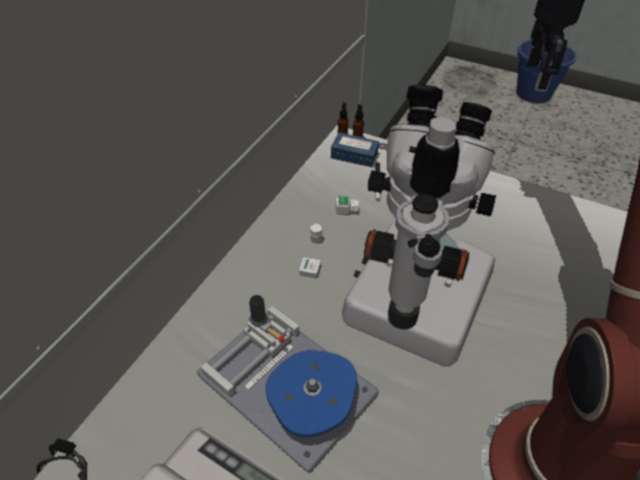

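View pics/top0.png

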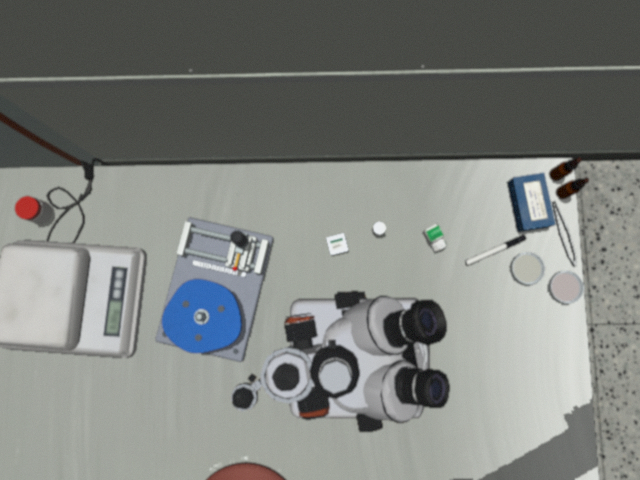

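```bash
cat > h.py <<'E'
from workcell import ctrl
import cv2,numpy as np
def grab(n):
    d=ctrl.get_image(n); d["f"]=240/np.tan(np.radians(d["fov_y"]/2)); return d
def cloud(d):
    v,u=np.mgrid[0:480,0:640]; z=d["z_map"]
    P=np.stack([(u-d["cx"])/d["f"]*z,(v-d["cy"])/d["f"]*z,z,np.ones_like(z)],-1)@d["cam_to_world"].T
    P=P[...,:3]; P[z==0]=np.nan; return P
def ray(d,u,v,h):
    M=d["cam_to_world"]; r=M[:3,:3]@[(u-d["cx"])/d["f"],(v-d["cy"])/d["f"],1]; o=M[:3,3]
    return o+r*(h-o[2])/r[2]
def pix(d,p):
    M=np.linalg.inv(d["cam_to_world"]); q=M[:3,:3]@p+M[:3,3]; return d["f"]*q[0]/q[2]+d["cx"],d["f"]*q[1]/q[2]+d["cy"]
E
python3 - <<'E'
from h import *
for n,(a,b,c,e) in {"top":(150,210,280,365),"scene":(190,285,385,470)}.items():
    d=grab(n); P=cloud(d)
    np.savez(f"{n}.npz",P=P,c=d["color"])
    im=d["color"][b:e,a:c,::-1]; k=min(800//(c-a),600//(e-b)); cv2.imwrite(f"pics/{n}1.png",cv2.resize(im,None,fx=k,fy=k,interpolation=cv2.INTER_CUBIC)); print(n,k)
    if n=="top":
        print("microscope max z",np.nanmax(P[280:430,230:450,2]))
        for t in [(201,317),(238,237),(337,244),(379,228),(434,237)]: print(t,P[t[1],t[0]].round(1))
        m=(P[...,2]>60)&(P[...,2]<130); mm=np.zeros_like(m); mm[220:260,215:275]=m[220:260,215:275]
        print(P[mm].round(0))
        print('left/scale etc',np.nanmax(P[:,0:150,2]), 'walls', P[150,100:640:100].round(0), P[163,100:640:100].round(0))
E
```

```text
top 3
microscope max z 388.7415661103538
(201, 317) [355.5  64.3  70. ]
(238, 237) [487.   -3.1 101.2]
(337, 244) [ 484.1 -169.3   16.3]
(379, 228) [ 510.  -245.3   31.9]
(434, 237) [ 492.2 -343.7   31.1]
[[499.   4. 102.]
 [499.   2. 101.]
 [499.   0. 102.]
 [499.  -1. 100.]
 [499.  -3.  99.]
 [497.   5. 103.]
 [497.   4. 102.]
 [497.   2. 101.]
 [497.   0. 103.]
 [497.  -1. 101.]
 [497.  -3. 104.]
 [497.  -5. 103.]
 [497.  -6.  99.]
 [496.   9. 100.]
 [495.   7. 103.]
 [495.   5. 104.]
 [495.   3. 102.]
 [495.   2. 102.]
 [495.   0. 102.]
 [495.  -2. 104.]
 [495.  -4. 106.]
 [495.  -5. 104.]
 [495.  -7. 104.]
 [496.  -8.  99.]
 [498.  -7.  84.]
 [494.   8. 103.]
 [494.   7. 100.]
 [494.   5. 102.]
 [494.   4. 101.]
 [493.   1. 104.]
 [493.  -1. 106.]
 [493.  -2. 103.]
 [494.  -3. 100.]
 [494.  -5. 101.]
 [494.  -6. 102.]
 [493.  -8. 103.]
 [494.  -9.  99.]
 [498.  -6.  72.]
 [492.  10. 103.]
 [492.   8. 103.]
 [492.   7. 103.]
 [492.   5. 102.]
 [492.   3. 102.]
 [492.   2. 103.]
 [492.  -0. 104.]
 [492.  -2. 102.]
 [492.  -3. 101.]
 [492.  -5. 103.]
 [492.  -7. 102.]
 [492.  -8. 1
[... 2415 characters left out ...]
]
 [481.  -6.  71.]
 [482.  -7.  65.]
 [482.  -9.  64.]
 [480.   8.  69.]
 [477.   3.  86.]
 [478.   3.  78.]
 [478.   1.  80.]
 [478.  -2.  83.]
 [479.  -2.  75.]
 [479.  -3.  72.]
 [479.  -5.  74.]
 [480.  -6.  69.]
 [478.   2.  70.]
 [478.   1.  67.]
 [477.  -2.  73.]
 [478.  -2.  68.]]
left/scale etc 142.05983644016362 walls [[  895.   586.  -647.]
 [  897.   266.  -673.]
 [  896.   -64.  -688.]
 [  895.  -398.  -702.]
 [  895.  -738.  -720.]
 [  896. -1086.  -744.]] [[ 8.850e+02  6.350e+02 -7.560e+02]
 [ 8.930e+02  2.980e+02 -8.020e+02]
 [ 6.430e+02 -1.020e+02  1.000e+00]
 [ 6.390e+02 -2.920e+02  1.000e+00]
 [ 6.370e+02 -4.810e+02 -1.000e+00]
 [ 8.800e+02 -1.138e+03 -8.450e+02]]
scene 3
```

View pics/top1.png

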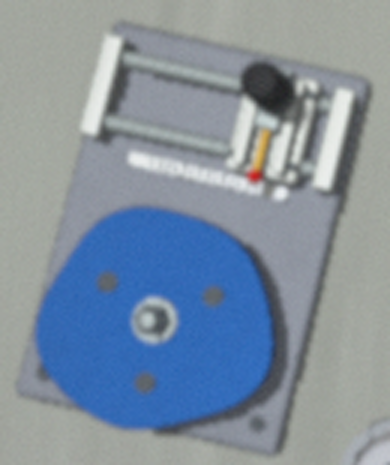

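View pics/scene1.png

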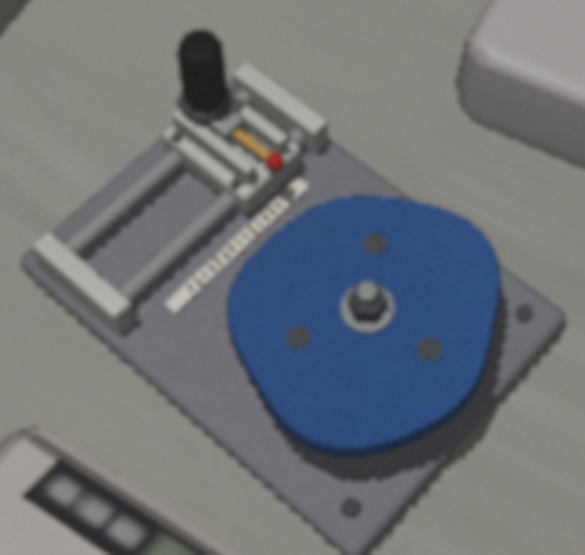

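```bash
cat > fit.py <<'E'
from h import *
def tracer():
    out={}
    for n in("top","scene"):
        D=np.load(n+".npz");P=D["P"];c=D["c"].astype(int)
        reg=(P[...,0]>200)&(P[...,0]<580)&(P[...,1]>-70)&(P[...,1]<170)
        m=reg&(P[...,2]>9)&(P[...,2]<19)
        h=P[m][:,:2].astype(np.float32)
        m8=m.astype(np.uint8); k,l,st,_=cv2.connectedComponentsWithStats(m8); b=1+np.argmax(st[1:,4])
        r=cv2.minAreaRect(P[(l==b)][:,:2].astype(np.float32))
        s=reg&(P[...,2]>66)&(P[...,2]<73)&(np.hypot(P[...,0]-356,P[...,1]-64)<15)
        kn=reg&(P[...,2]>99)&(P[...,2]<107)
        cc,kr=cv2.minEnclosingCircle(P[kn][:,:2].astype(np.float32))
        print(n,"plate",r,"stud",P[s][:,:2].mean(0),s.sum(),"knob",P[kn][:,:2].mean(0),cc,kr)
        blue=reg&(c[...,2]>c[...,0]+50)&(P[...,2]>42)&(P[...,2]<56)
        out[n]=P[blue]; print("blue z",P[blue][:,2].mean())
    return out
if __name__=="__main__":
    o=tracer()
    P=np.load("top.npz")["P"]
    m=(P[...,2]>40)&(P[...,1]<-60)&(P[...,1]>-450)&(P[...,0]<480)&(P[...,0]>100)
    for z in(40,200,300): q=P[m&(P[...,2]>z)]; print(z,q.min(0).round(),q.max(0).round())
E
python3 fit.py
```

```text
top plate ((408.30389404296875, 55.98960876464844), (164.38604736328125, 235.020751953125), 76.05867767333984) stud [357.07648807  68.59118435] 29 knob [4.88519475e+02 1.50613058e-01] (488.0934143066406, 0.5129512548446655) 11.468460083007812
blue z 51.06884219803331
scene plate ((405.61822509765625, 57.548980712890625), (163.88755798339844, 233.97958374023438), 75.98980712890625) stud [355.68735961  69.65001856] 38 knob [486.61738769   2.46755565] (485.9556884765625, 1.5560762882232666) 11.611928939819336
blue z 51.04306533033218
40 [ 184. -323.   40.] [397. -60. 389.]
200 [ 208. -289.  200.] [390. -60. 389.]
300 [ 231. -289.  300.] [381. -83. 389.]
```

```bash
cat > prof.py <<'E'
from fit import *
o=tracer()
a=np.radians(-13.98); X=np.array([np.cos(a),np.sin(a)]); Y=np.array([-X[1],X[0]])
res={}
for n,org in(("top",(357.1,68.6)),("scene",(355.7,69.6))):
    q=o[n][:,:2]-org; x=q@X; y=q@Y; th=np.arctan2(y,x); r=np.hypot(x,y)
    g=np.radians(np.arange(-60,61,4)); R=[np.percentile(r[abs(th-t)<np.radians(3)],99) for t in g]
    R=np.array(R); tt=np.radians(np.arange(-60,61,.5)); RR=np.interp(tt,g,np.convolve(np.pad(R,1,'edge'),[.25,.5,.25],'valid'))
    ex=RR*np.cos(tt); ey=RR*np.sin(tt)
    pr=[]
    for c in range(0,71,5):
        yb=c-35; d=25-(ey-yb)**2; k=d>0
        pr.append(95-(ex[k]+np.sqrt(d[k])).max())
    print(n,np.round(R,1)); print("ram",np.round(pr,1))
E
python3 prof.py
```

```text
top plate ((408.30389404296875, 55.98960876464844), (164.38604736328125, 235.020751953125), 76.05867767333984) stud [357.07648807  68.59118435] 29 knob [4.88519475e+02 1.50613058e-01] (488.0934143066406, 0.5129512548446655) 11.468460083007812
blue z 51.06884219803331
scene plate ((405.61822509765625, 57.548980712890625), (163.88755798339844, 233.97958374023438), 75.98980712890625) stud [355.68735961  69.65001856] 38 knob [486.61738769   2.46755565] (485.9556884765625, 1.5560762882232666) 11.611928939819336
blue z 51.04306533033218
top [64.7 64.7 64.6 64.9 65.2 64.5 64.5 64.7 64.2 63.6 63.1 62.7 62.6 62.4
 62.  62.2 62.1 62.8 64.2 64.4 64.8 65.5 66.4 66.7 66.8 66.8 66.  65.4
 64.8 64.8 64. ]
ram [35.1 33.  31.4 30.1 29.1 28.4 28.  27.9 27.8 27.5 27.6 28.4 29.5 30.9
 32.8]
scene [64.  64.8 64.1 63.3 63.6 64.4 65.4 64.6 64.2 64.3 63.9 63.8 62.8 62.7
 62.2 63.  63.8 63.5 65.2 65.3 65.6 66.3 67.1 67.  67.6 67.  66.9 65.7
 65.7 64.9 64.3]
ram [34.9 32.6 30.7 29.3 28.5 28.1 27.6 26.9 26.6 26.6 26.7 27.5 28.7 30.1
 32.1]
```

```bash
python3 -m handwheel '[{"gripper":0,"dp":[0,0,-0.03],"spin":-0.14},{"gripper":0,"dp":[0,0,-0.04],"spin":-0.14},{"gripper":0,"dp":[0,0,-0.04],"spin":-0.14},{"gripper":0,"dp":[0,0,-0.03],"spin":-0.14},{"gripper":0,"dp":[0,0,0],"spin":-0.14},{"gripper":0,"dp":[0,0,0],"spin":-0.14},{"gripper":0,"dp":[0,0,0],"spin":-0.125},{"gripper":0,"dp":[0,0,0],"spin":0}]' 60
cat > st.py <<'E'
from h import *
from scipy.spatial.transform import Rotation as R
X=np.array([np.cos(np.radians(-13.98)),np.sin(np.radians(-13.98))]);Y=np.array([-X[1],X[0]]);O=np.array([356.4,69.1])
s=ctrl.read_state();M=R.from_rotvec(s["orientation"]).as_matrix()
p=s["tcp_pos"];f=s["wrist_force"]
q=p[:2]-O
print("t %.2f"%s["clock"],"tcp",p.round(2),"trc x %.2f y %.2f ram %.2f car %.2f"%(q@X,q@Y,145-q@X,q@Y+35),"yawy %.2f"%np.degrees(np.arctan2(M[1,1],M[0,1])),"F ramx %.2f y %.2f z %.2f"%(f[:2]@X,f[:2]@Y,f[2]),"T",s["ft_torque"].round(2),"g %.3f"%s["gripper_width"])
E
python3 st.py; python3 -c "
from workcell import ctrl;print(ctrl.read_state()['joint_pos'].round(2))"
```

```text
clock: 1.0
tcp_pos: [229.2, -608.1, 387.9]
orientation: [-2.476, -1.932, -0.001]
wrist_force: [-0.2, -0.8, 0.2]
gripper_width: 1.001
t 1.00 tcp [ 229.19 -608.06  387.92] trc x 40.15 y -687.84 ram 104.85 car -652.84 yawy -14.06 F ramx 0.04 y -0.83 z 0.25 T [-0.02  0.01  0.02] g 1.001
[ 1.31  0.55 -0.25  1.17  0.13  1.44  0.83]
```

```bash
python3 -m handwheel '[{"gripper":0,"dp":[0.034,0.028,0],"spin":0},{"gripper":0,"dp":[0.034,0.028,0],"spin":0},{"gripper":0,"dp":[0.034,0.028,0],"spin":0},{"gripper":0,"dp":[0.034,0.028,0],"spin":0},{"gripper":0,"dp":[0.034,0.028,0],"spin":0},{"gripper":0,"dp":[0.034,0.028,0],"spin":0},{"gripper":0,"dp":[0.034,0.028,0],"spin":0},{"gripper":0,"dp":[0,0,0],"spin":0},{"gripper":0,"dp":[0,0,0],"spin":0}]'; python3 st.py
```

```text
clock: 1.9
tcp_pos: [478.3, -423.6, 387.9]
orientation: [-2.475, -1.934, 0.001]
wrist_force: [-1.2, -1.0, -0.4]
gripper_width: 0.998
t 1.90 tcp [ 478.32 -423.59  387.92] trc x 237.34 y -448.64 ram -92.34 car -413.64 yawy -13.98 F ramx -0.96 y -1.25 z -0.38 T [-0.02  0.03  0.03] g 0.998
```

```bash
python3 -m handwheel '[{"gripper":0,"dp":[0.044,-0.01,0],"spin":0},{"gripper":0,"dp":[0.044,-0.01,0],"spin":0},{"gripper":0,"dp":[0.044,-0.01,0],"spin":0},{"gripper":0,"dp":[0.044,-0.01,0],"spin":0},{"gripper":0,"dp":[0.044,-0.01,0],"spin":0},{"gripper":0,"dp":[0.044,-0.01,0],"spin":0},{"gripper":0,"dp":[0.044,-0.01,0],"spin":0},{"gripper":0,"dp":[0.044,-0.01,0],"spin":0},{"gripper":0,"dp":[0.044,-0.01,0],"spin":0},{"gripper":0,"dp":[0,0,0],"spin":0},{"gripper":0,"dp":[0,0,0],"spin":0}]'; python3 st.py
```

```text
clock: 3.0
tcp_pos: [485.9, -19.7, 388.5]
orientation: [2.477, 1.931, -0.001]
wrist_force: [0.8, -0.4, 0.5]
gripper_width: 0.998
t 3.00 tcp [485.87 -19.7  388.55] trc x 147.08 y -54.89 ram -2.08 car -19.89 yawy -14.13 F ramx 0.88 y -0.18 z 0.49 T [-0.04  0.02 -0.09] g 0.998
```

```bash
python3 -m handwheel '[{"gripper":0,"dp":[0.0209,-0.0036,0.04],"spin":0},{"gripper":0,"dp":[0,0,0.05],"spin":0},{"gripper":0,"dp":[0,0,0.05],"spin":0},{"gripper":0,"dp":[0,0,0.05],"spin":0},{"gripper":0,"dp":[0,0,0.03],"spin":0},{"gripper":0,"dp":[0,0,0],"spin":0},{"gripper":0,"dp":[0,0,0],"spin":0}]'; python3 st.py; python3 - <<'E'
from h import *
d=grab("scene");cv2.imwrite("pics/s2.png",cv2.resize(d["color"][180:400,160:400,::-1],None,fx=2.5,fy=2.5,interpolation=2))
E
```

```text
clock: 3.7
tcp_pos: [488.3, 0.4, 168.7]
orientation: [2.479, 1.928, -0.0]
wrist_force: [-0.2, 0.5, 1.6]
gripper_width: 1.001
t 3.70 tcp [4.8835e+02 3.6000e-01 1.6873e+02] trc x 144.65 y -34.82 ram 0.35 car 0.18 yawy -14.26 F ramx -0.28 y 0.44 z 1.56 T [ 0.02 -0.02  0.01] g 1.001
```

View pics/s2.png

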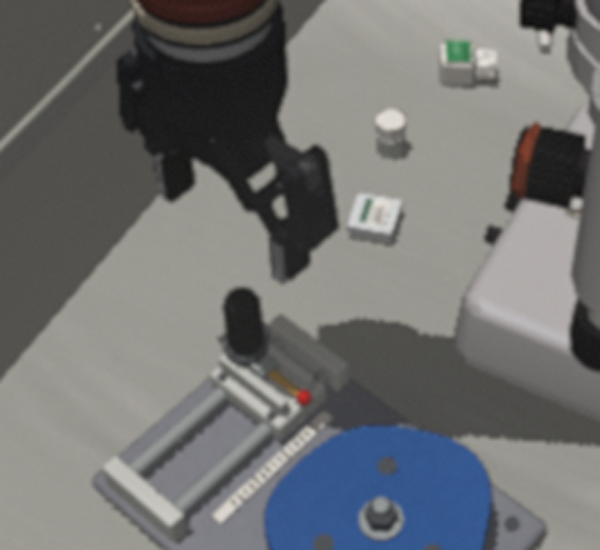

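The open jaws stand above the knob (crop px 243,320), one finger on each side along tracer x, and there is nothing in the way.

```bash
python3 -m handwheel '[{"gripper":0,"dp":[0.0007,-0.0011,0.03],"spin":0},{"gripper":0,"dp":[0,0,0.03],"spin":0},{"gripper":0,"dp":[0,0,0.025],"spin":0},{"gripper":0,"dp":[0,0,0],"spin":0},{"gripper":0,"dp":[0,0,0],"spin":0},{"gripper":0,"dp":[0,0,0],"spin":0}]'; python3 st.py
```

```text
clock: 4.35
tcp_pos: [488.5, 3.3, 85.5]
orientation: [2.475, 1.931, 0.006]
wrist_force: [0.5, -0.4, 0.4]
gripper_width: 1.002
t 4.35 tcp [488.54   3.27  85.45] trc x 144.13 y -31.95 ram 0.87 car 3.05 yawy -14.07 F ramx 0.55 y -0.25 z 0.42 T [-0.06  0.03  0.04] g 1.002
```

```bash
python3 -m handwheel '[{"gripper":0.5,"dp":[0,0,0],"spin":0},{"gripper":0.7,"dp":[0,0,0],"spin":0},{"gripper":0.85,"dp":[0,0,0],"spin":0},{"gripper":1,"dp":[0,0,0],"spin":0},{"gripper":1,"dp":[0,0,0],"spin":0},{"gripper":1,"dp":[0,0,0],"spin":0},{"gripper":1,"dp":[0,0,0],"spin":0},{"gripper":1,"dp":[0,0,0],"spin":0}]' 50; for i in 1 2 3; do python3 -m handwheel '[{"gripper":1,"dp":[0,0,0],"spin":0},{"gripper":1,"dp":[0,0,0],"spin":0}]' >/dev/null; python3 st.py; done
```

```text
clock: 5.15
tcp_pos: [487.1, 3.3, 83.7]
orientation: [2.476, 1.933, 0.001]
wrist_force: [-0.7, -0.5, 5.5]
gripper_width: 0.243
t 5.35 tcp [487.06   3.38  83.66] trc x 142.67 y -32.20 ram 2.33 car 2.80 yawy -14.04 F ramx -0.38 y -0.16 z 6.14 T [-0.06  0.1  -0.06] g 0.245
t 5.55 tcp [487.06   3.36  83.68] trc x 142.67 y -32.23 ram 2.33 car 2.77 yawy -14.04 F ramx 0.20 y -0.82 z 5.07 T [-0.06  0.11 -0.02] g 0.246
t 5.75 tcp [487.07   3.35  83.65] trc x 142.69 y -32.24 ram 2.31 car 2.76 yawy -14.04 F ramx -0.07 y -0.71 z 5.57 T [-0.03  0.05 -0.02] g 0.242
```

```bash
python3 -m handwheel '[{"gripper":1,"dp":[0,-0.003,0],"spin":0},{"gripper":1,"dp":[0,-0.004,0],"spin":0},{"gripper":1,"dp":[0,-0.004,0],"spin":0},{"gripper":1,"dp":[0,-0.004,0],"spin":0},{"gripper":1,"dp":[0,-0.004,0],"spin":0},{"gripper":1,"dp":[0,-0.003,0],"spin":0},{"gripper":1,"dp":[0,-0.002,0],"spin":0}]'
cat > av.py <<'E'
from h import *
import sys
X=np.array([np.cos(np.radians(-13.98)),np.sin(np.radians(-13.98))]);Y=np.array([-X[1],X[0]]);O=np.array([356.4,69.1])
n=int(sys.argv[1]) if len(sys.argv)>1 else 5
L=[]
for i in range(n):
    if i: ctrl.get_image("top")
    s=ctrl.read_state();p=s["tcp_pos"];f=s["wrist_force"];q=p[:2]-O
    L.append([145-q@X,q@Y+35,p[2],f[:2]@X,f[:2]@Y,f[2],*s["ft_torque"]])
L=np.array(L);m=L.mean(0)
print("t %.2f ram %.2f car %.2f z %.2f Fx %.2f Fy %.2f Fz %.2f"%((s["clock"],)+tuple(m[:6])),"T",m[6:].round(2),"last Fx %.2f sd %.2f"%(L[-1,3],L[:,3].std()),"g %.3f"%s["gripper_width"])
E
python3 av.py; python3 av.py;python3 - <<'E'
from h import *
for n,(a,b,c,e) in {"top":(150,210,280,365),"scene":(190,285,385,470)}.items():
    d=grab(n); im=d["color"][b:e,a:c,::-1]; cv2.imwrite(f"pics/{n}3.png",cv2.resize(im,None,fx=3,fy=3,interpolation=cv2.INTER_CUBIC))
E
```

```text
clock: 6.45
tcp_pos: [463.7, 9.2, 83.7]
orientation: [2.476, 1.933, 0.002]
wrist_force: [0.0, -0.3, 5.2]
gripper_width: 0.241
t 6.65 ram 26.65 car 2.81 z 83.65 Fx -0.10 Fy -0.54 Fz 5.58 T [-0.1   0.02 -0.03] last Fx 0.10 sd 0.58 g 0.242
t 6.85 ram 26.62 car 2.81 z 83.65 Fx -0.18 Fy -0.29 Fz 5.59 T [-0.09  0.05 -0.  ] last Fx -0.14 sd 0.38 g 0.238
```

View pics/scene3.png

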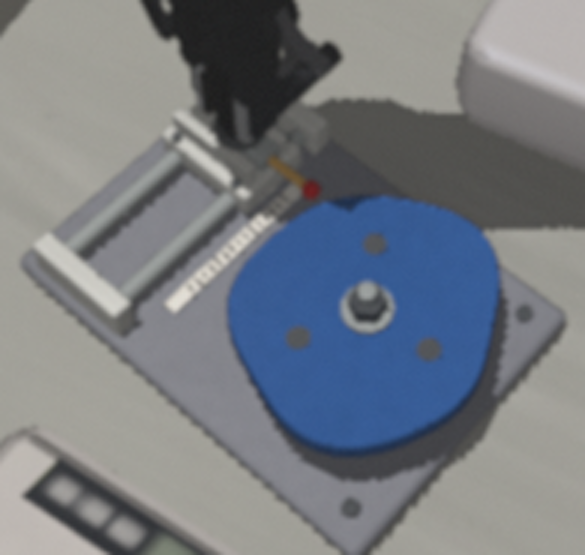

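View pics/top3.png

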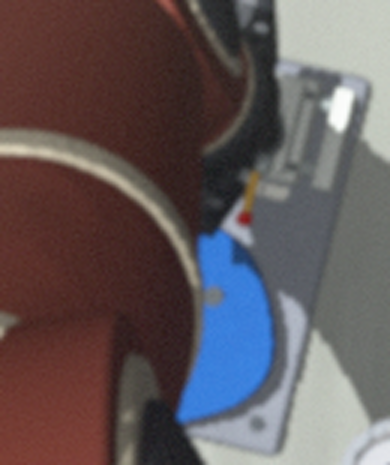

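The ball (scene crop px 312,188) is a few mm short of the cam edge. I'll creep in.

```bash
python3 -m handwheel '[{"gripper":1,"dp":[0,-0.002,0],"spin":0},{"gripper":1,"dp":[0,-0.002,0],"spin":0},{"gripper":1,"dp":[0,0,0],"spin":0}]'>/dev/null; python3 av.py 7; python3 -m handwheel '[{"gripper":1,"dp":[0,-0.001,0],"spin":0},{"gripper":1,"dp":[0,0,0],"spin":0}]'>/dev/null; python3 av.py 7;
```

```text
t 7.55 ram 30.62 car 2.83 z 83.65 Fx -0.39 Fy -0.14 Fz 6.33 T [-0.08  0.05 -0.  ] last Fx -0.63 sd 0.32 g 0.242
t 8.05 ram 31.46 car 2.84 z 83.64 Fx 0.01 Fy -0.52 Fz 5.93 T [-0.1   0.06  0.01] last Fx 0.05 sd 0.49 g 0.247
```

```bash
python3 -m handwheel '[{"gripper":1,"dp":[0,-0.001,0],"spin":0},{"gripper":1,"dp":[0,0,0],"spin":0}]'>/dev/null; python3 av.py 7;
```

```text
t 8.55 ram 32.43 car 2.85 z 83.64 Fx 0.03 Fy -0.41 Fz 6.01 T [-0.08  0.02 -0.01] last Fx -0.08 sd 0.28 g 0.244
```

```bash
python3 -m handwheel '[{"gripper":1,"dp":[0,-0.001,0],"spin":0},{"gripper":1,"dp":[0,0,0],"spin":0}]'>/dev/null; python3 av.py 7;
```

```text
t 9.05 ram 33.44 car 2.84 z 83.65 Fx 0.10 Fy -0.52 Fz 5.76 T [-0.11  0.04 -0.  ] last Fx 0.38 sd 0.41 g 0.246
```

```bash
python3 -m handwheel '[{"gripper":1,"dp":[0,-0.001,0],"spin":0},{"gripper":1,"dp":[0,0,0],"spin":0}]'>/dev/null; python3 av.py 7;
```

```text
t 9.55 ram 34.44 car 2.85 z 83.65 Fx -0.02 Fy -0.27 Fz 5.73 T [-0.08  0.01  0.  ] last Fx 1.03 sd 0.60 g 0.245
```

```bash
python3 -m handwheel '[{"gripper":1,"dp":[0,-0.001,0],"spin":0},{"gripper":1,"dp":[0,0,0],"spin":0}]'>/dev/null; python3 av.py 7;python3 - <<'E'
from h import *
d=grab("scene"); im=d["color"][320:380,260:340,::-1]; cv2.imwrite(f"pics/s4.png",cv2.resize(im,None,fx=8,fy=8,interpolation=cv2.INTER_CUBIC))
E
```

```text
t 10.05 ram 35.22 car 2.84 z 83.64 Fx 0.22 Fy -0.35 Fz 5.56 T [-0.1  -0.01  0.01] last Fx 0.56 sd 0.47 g 0.245
```

View pics/s4.png

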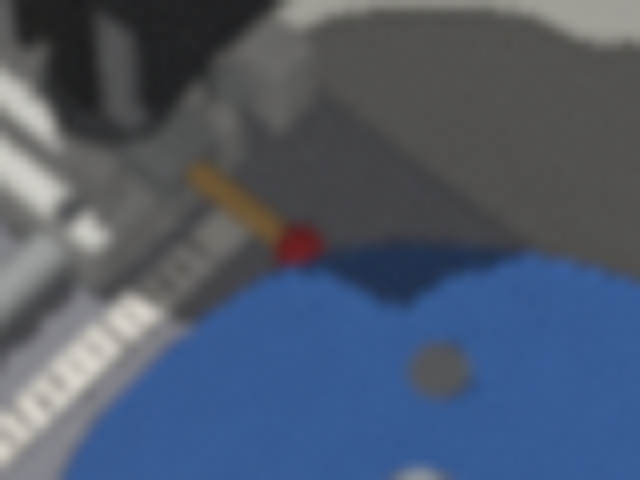

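The ball (crop px 298,245) is at, or just short of, the edge.

```bash
python3 -m handwheel '[{"gripper":1,"dp":[0,-0.0008,0],"spin":0},{"gripper":1,"dp":[0,0,0],"spin":0}]'>/dev/null; python3 av.py 9;
```

```text
t 10.70 ram 35.71 car 2.84 z 83.65 Fx 1.21 Fy -0.83 Fz 5.44 T [-0.18 -0.16  0.03] last Fx 1.84 sd 0.54 g 0.245
```

```bash
python3 -m handwheel '[{"gripper":1,"dp":[0,-0.0008,0],"spin":0},{"gripper":1,"dp":[0,0,0],"spin":0}]'>/dev/null; python3 av.py 9;
```

```text
t 11.30 ram 36.30 car 2.85 z 83.64 Fx 2.30 Fy -1.01 Fz 5.34 T [-0.24 -0.29  0.02] last Fx 2.06 sd 0.44 g 0.244
```

In contact at about 2.3 N, which has held well over 0.2 s. Next is the trace, using the vision profile as feed-forward and correcting from the measured force.

```bash
python3 -m handwheel '[{"gripper":1,"dp":[0.001,0.0004,0],"spin":0},{"gripper":1,"dp":[0.001,0.0004,0],"spin":0},{"gripper":1,"dp":[0,0,0],"spin":0}]'>/dev/null; python3 av.py 7;
```

```text
t 11.90 ram 35.58 car 4.62 z 83.64 Fx 2.09 Fy -1.29 Fz 5.67 T [-0.32 -0.27  0.  ] last Fx 2.20 sd 0.29 g 0.244
```

```bash
python3 -m handwheel '[{"gripper":1,"dp":[0.001,0.0004,0],"spin":0},{"gripper":1,"dp":[0.001,0.0004,0],"spin":0},{"gripper":1,"dp":[0,0,0],"spin":0}]'>/dev/null; python3 av.py 7;
```

```text
t 12.50 ram 34.79 car 6.60 z 83.64 Fx 2.35 Fy -0.99 Fz 5.36 T [-0.31 -0.27  0.01] last Fx 2.86 sd 0.47 g 0.237
```

```bash
python3 -m handwheel '[{"gripper":1,"dp":[0.001,0.0005,0],"spin":0},{"gripper":1,"dp":[0.001,0.0005,0],"spin":0},{"gripper":1,"dp":[0,0,0],"spin":0}]'>/dev/null; python3 av.py 7;
```

```text
t 13.10 ram 33.80 car 8.65 z 83.64 Fx 1.97 Fy -0.86 Fz 5.67 T [-0.28 -0.27  0.02] last Fx 2.38 sd 0.31 g 0.242
```

```bash
python3 -m handwheel '[{"gripper":1,"dp":[0.001,0.0004,0],"spin":0},{"gripper":1,"dp":[0.001,0.0004,0],"spin":0},{"gripper":1,"dp":[0,0,0],"spin":0}]'>/dev/null; python3 av.py 7;
```

```text
t 13.70 ram 33.04 car 10.79 z 83.64 Fx 1.91 Fy -0.87 Fz 5.73 T [-0.27 -0.27 -0.01] last Fx 1.81 sd 0.38 g 0.247
```

```bash
python3 -m handwheel '[{"gripper":1,"dp":[0.001,0.0002,0],"spin":0},{"gripper":1,"dp":[0.001,0.0003,0],"spin":0},{"gripper":1,"dp":[0,0,0],"spin":0}]'>/dev/null; python3 av.py 7;
```

```text
t 14.30 ram 32.53 car 12.71 z 83.64 Fx 1.96 Fy -0.81 Fz 5.78 T [-0.29 -0.26  0.01] last Fx 1.54 sd 0.64 g 0.239
```

```bash
python3 -m handwheel '[{"gripper":1,"dp":[0.001,0.0002,0],"spin":0},{"gripper":1,"dp":[0.001,0.0003,0],"spin":0},{"gripper":1,"dp":[0,0,0],"spin":0}]'>/dev/null; python3 av.py 7;
```

```text
t 14.90 ram 31.98 car 14.83 z 83.64 Fx 2.04 Fy -1.01 Fz 5.62 T [-0.23 -0.26 -0.  ] last Fx 2.07 sd 0.24 g 0.245
```

```bash
python3 -m handwheel '[{"gripper":1,"dp":[0.001,0.0002,0],"spin":0},{"gripper":1,"dp":[0.001,0.0002,0],"spin":0},{"gripper":1,"dp":[0,0,0],"spin":0}]'>/dev/null; python3 av.py 7;
```

```text
t 15.50 ram 31.59 car 16.82 z 83.65 Fx 2.04 Fy -0.77 Fz 5.89 T [-0.21 -0.26 -0.01] last Fx 1.95 sd 0.51 g 0.245
```

```bash
python3 -m handwheel '[{"gripper":1,"dp":[0.001,0.0001,0],"spin":0},{"gripper":1,"dp":[0.001,0.0002,0],"spin":0},{"gripper":1,"dp":[0,0,0],"spin":0}]'>/dev/null; python3 av.py 7;
```

```text
t 16.10 ram 31.21 car 18.79 z 83.65 Fx 2.23 Fy -0.80 Fz 5.26 T [-0.25 -0.28  0.  ] last Fx 3.51 sd 0.82 g 0.244
```

```bash
python3 -m handwheel '[{"gripper":1,"dp":[0.001,0.0002,0],"spin":0},{"gripper":1,"dp":[0.001,0.0002,0],"spin":0},{"gripper":1,"dp":[0,0,0],"spin":0}]'>/dev/null; python3 av.py 7;
```

```text
t 16.70 ram 30.83 car 20.94 z 83.65 Fx 2.23 Fy -0.56 Fz 5.23 T [-0.19 -0.26  0.01] last Fx 2.68 sd 0.41 g 0.242
```

```bash
python3 -m handwheel '[{"gripper":1,"dp":[0.001,0.0001,0],"spin":0},{"gripper":1,"dp":[0.001,0.0002,0],"spin":0},{"gripper":1,"dp":[0,0,0],"spin":0}]'>/dev/null; python3 av.py 7;
```

```text
t 17.30 ram 30.52 car 22.85 z 83.65 Fx 2.01 Fy -0.61 Fz 5.63 T [-0.22 -0.27 -0.02] last Fx 2.44 sd 0.25 g 0.241
```

```bash
python3 -m handwheel '[{"gripper":1,"dp":[0.001,0.0001,0],"spin":0},{"gripper":1,"dp":[0.001,0.0001,0],"spin":0},{"gripper":1,"dp":[0,0,0],"spin":0}]'>/dev/null; python3 av.py 7;
```

```text
t 17.90 ram 30.28 car 24.95 z 83.65 Fx 1.83 Fy -0.23 Fz 4.97 T [-0.17 -0.28 -0.01] last Fx 1.14 sd 0.48 g 0.248
```

```bash
python3 -m handwheel '[{"gripper":1,"dp":[0.001,0.0001,0],"spin":0},{"gripper":1,"dp":[0.001,0.0001,0],"spin":0},{"gripper":1,"dp":[0,0,0],"spin":0}]'>/dev/null; python3 av.py 7;
```

```text
t 18.50 ram 30.09 car 26.97 z 83.65 Fx 2.51 Fy -0.39 Fz 4.81 T [-0.19 -0.29  0.  ] last Fx 2.90 sd 0.52 g 0.245
```

```bash
python3 -m handwheel '[{"gripper":1,"dp":[0.001,0.0001,0],"spin":0},{"gripper":1,"dp":[0.001,0.0001,0],"spin":0},{"gripper":1,"dp":[0,0,0],"spin":0}]'>/dev/null; python3 av.py 7;
```

```text
t 19.10 ram 29.87 car 28.91 z 83.65 Fx 2.16 Fy -0.45 Fz 5.12 T [-0.2  -0.28  0.02] last Fx 2.94 sd 0.45 g 0.247
```

```bash
python3 -m handwheel '[{"gripper":1,"dp":[0.001,0.0001,0],"spin":0},{"gripper":1,"dp":[0.001,0.0001,0],"spin":0},{"gripper":1,"dp":[0,0,0],"spin":0}]'>/dev/null; python3 av.py 7;
```

```text
t 19.70 ram 29.66 car 31.03 z 83.66 Fx 2.03 Fy -0.49 Fz 5.09 T [-0.17 -0.3  -0.  ] last Fx 2.38 sd 0.42 g 0.240
```

```bash
python3 -m handwheel '[{"gripper":1,"dp":[0.001,0.0001,0],"spin":0},{"gripper":1,"dp":[0.001,0.0001,0],"spin":0},{"gripper":1,"dp":[0,0,0],"spin":0}]'>/dev/null; python3 av.py 7;
```

```text
t 20.30 ram 29.50 car 32.96 z 83.65 Fx 1.97 Fy -0.64 Fz 5.14 T [-0.18 -0.27 -0.02] last Fx 1.90 sd 0.28 g 0.244
```

```bash
python3 -m handwheel '[{"gripper":1,"dp":[0.001,0.0001,0],"spin":0},{"gripper":1,"dp":[0.001,0.0001,0],"spin":0},{"gripper":1,"dp":[0,0,0],"spin":0}]'>/dev/null; python3 av.py 7;
```

```text
t 20.90 ram 29.27 car 35.02 z 83.66 Fx 2.40 Fy -0.32 Fz 4.86 T [-0.16 -0.28  0.01] last Fx 1.92 sd 0.48 g 0.243
```

```bash
python3 -m handwheel '[{"gripper":1,"dp":[0.001,0.0001,0],"spin":0},{"gripper":1,"dp":[0.001,0.0001,0],"spin":0},{"gripper":1,"dp":[0,0,0],"spin":0}]'>/dev/null; python3 av.py 7;
```

```text
t 21.50 ram 29.14 car 37.05 z 83.65 Fx 1.87 Fy -0.51 Fz 5.47 T [-0.16 -0.29  0.02] last Fx 3.17 sd 0.75 g 0.245
```

```bash
python3 -m handwheel '[{"gripper":1,"dp":[0.001,0.0001,0],"spin":0},{"gripper":1,"dp":[0.001,0,0],"spin":0},{"gripper":1,"dp":[0,0,0],"spin":0}]'>/dev/null; python3 av.py 7;
```

```text
t 22.10 ram 29.02 car 38.99 z 83.65 Fx 2.10 Fy -0.40 Fz 5.43 T [-0.17 -0.3  -0.01] last Fx 1.47 sd 0.53 g 0.244
```

```bash
python3 -m handwheel '[{"gripper":1,"dp":[0.001,0.0001,0],"spin":0},{"gripper":1,"dp":[0.001,0,0],"spin":0},{"gripper":1,"dp":[0,0,0],"spin":0}]'>/dev/null; python3 av.py 7;
```

```text
t 22.70 ram 28.93 car 41.11 z 83.65 Fx 1.86 Fy -0.09 Fz 5.13 T [-0.12 -0.29 -0.02] last Fx 2.47 sd 0.33 g 0.240
```

```bash
python3 -m handwheel '[{"gripper":1,"dp":[0.001,0.0001,0],"spin":0},{"gripper":1,"dp":[0.001,0,0],"spin":0},{"gripper":1,"dp":[0,0,0],"spin":0}]'>/dev/null; python3 av.py 7;
```

```text
t 23.30 ram 28.87 car 43.06 z 83.65 Fx 2.24 Fy 0.14 Fz 5.43 T [-0.14 -0.29  0.  ] last Fx 2.18 sd 0.39 g 0.248
```

```bash
python3 -m handwheel '[{"gripper":1,"dp":[0.001,0,0],"spin":0},{"gripper":1,"dp":[0.001,0,0],"spin":0},{"gripper":1,"dp":[0,0,0],"spin":0}]'>/dev/null; python3 av.py 7;
```

```text
t 23.90 ram 28.85 car 45.10 z 83.65 Fx 2.19 Fy -0.39 Fz 5.42 T [-0.14 -0.28 -0.  ] last Fx 2.26 sd 0.35 g 0.246
```

```bash
python3 -m handwheel '[{"gripper":1,"dp":[0.001,0,0],"spin":0},{"gripper":1,"dp":[0.001,-0.0001,0],"spin":0},{"gripper":1,"dp":[0,0,0],"spin":0}]'>/dev/null; python3 av.py 7;
```

```text
t 24.50 ram 28.86 car 47.16 z 83.66 Fx 2.36 Fy 0.27 Fz 5.19 T [-0.14 -0.34 -0.01] last Fx 2.17 sd 0.30 g 0.243
```

```bash
python3 -m handwheel '[{"gripper":1,"dp":[0.001,0,0],"spin":0},{"gripper":1,"dp":[0.001,-0.0001,0],"spin":0},{"gripper":1,"dp":[0,0,0],"spin":0}]'>/dev/null; python3 av.py 7;
```

```text
t 25.10 ram 28.86 car 49.07 z 83.66 Fx 2.66 Fy 0.21 Fz 5.28 T [-0.16 -0.37  0.01] last Fx 2.52 sd 0.22 g 0.245
```

```bash
python3 -m handwheel '[{"gripper":1,"dp":[0.001,-0.0001,0],"spin":0},{"gripper":1,"dp":[0.001,-0.0002,0],"spin":0},{"gripper":1,"dp":[0,0,0],"spin":0}]'>/dev/null; python3 av.py 7;
```

```text
t 25.70 ram 29.17 car 51.19 z 83.65 Fx 2.95 Fy 0.17 Fz 4.77 T [-0.12 -0.46 -0.01] last Fx 2.89 sd 0.28 g 0.242
```

```bash
python3 -m handwheel '[{"gripper":1,"dp":[0.001,0,0],"spin":0},{"gripper":1,"dp":[0.001,-0.0001,0],"spin":0},{"gripper":1,"dp":[0,0,0],"spin":0}]'>/dev/null; python3 av.py 7;
```

```text
t 26.30 ram 29.33 car 53.14 z 83.65 Fx 2.85 Fy -0.06 Fz 5.37 T [-0.12 -0.46  0.  ] last Fx 3.19 sd 0.32 g 0.241
```

```bash
python3 -m handwheel '[{"gripper":1,"dp":[0.001,-0.0001,0],"spin":0},{"gripper":1,"dp":[0.001,-0.0002,0],"spin":0},{"gripper":1,"dp":[0,0,0],"spin":0}]'>/dev/null; python3 av.py 7;
```

```text
t 26.90 ram 29.58 car 55.14 z 83.65 Fx 2.84 Fy -0.16 Fz 5.26 T [-0.14 -0.47 -0.01] last Fx 3.36 sd 0.29 g 0.246
```

```bash
python3 -m handwheel '[{"gripper":1,"dp":[0.001,-0.0002,0],"spin":0},{"gripper":1,"dp":[0.001,-0.0002,0],"spin":0},{"gripper":1,"dp":[0,0,0],"spin":0}]'>/dev/null; python3 av.py 7;
```

```text
t 27.50 ram 30.00 car 57.31 z 83.66 Fx 3.06 Fy 0.47 Fz 5.14 T [-0.07 -0.53 -0.03] last Fx 3.48 sd 0.42 g 0.243
```

```bash
python3 -m handwheel '[{"gripper":1,"dp":[0.001,-0.0002,0],"spin":0},{"gripper":1,"dp":[0.001,-0.0003,0],"spin":0},{"gripper":1,"dp":[0,0,0],"spin":0}]'>/dev/null; python3 av.py 7;
```

```text
t 28.10 ram 30.50 car 59.18 z 83.65 Fx 3.02 Fy 0.24 Fz 5.14 T [-0.13 -0.54 -0.02] last Fx 3.18 sd 0.33 g 0.243
```

```bash
python3 -m handwheel '[{"gripper":1,"dp":[0.001,-0.0002,0],"spin":0},{"gripper":1,"dp":[0.001,-0.0002,0],"spin":0},{"gripper":1,"dp":[0,0,0],"spin":0}]'>/dev/null; python3 av.py 7;
```

```text
t 28.70 ram 30.88 car 61.29 z 83.65 Fx 3.51 Fy 0.20 Fz 5.19 T [-0.08 -0.59 -0.01] last Fx 3.43 sd 0.57 g 0.247
```

```bash
python3 -m handwheel '[{"gripper":1,"dp":[0.001,-0.0002,0],"spin":0},{"gripper":1,"dp":[0.001,-0.0002,0],"spin":0},{"gripper":1,"dp":[0,0,0],"spin":0}]'>/dev/null; python3 av.py 7;
```

```text
t 29.30 ram 31.36 car 63.41 z 83.65 Fx 3.28 Fy 0.74 Fz 5.01 T [-0.08 -0.58 -0.02] last Fx 4.29 sd 0.53 g 0.243
```

```bash
python3 -m handwheel '[{"gripper":1,"dp":[0.001,-0.0002,0],"spin":0},{"gripper":1,"dp":[0.001,-0.0002,0],"spin":0},{"gripper":1,"dp":[0,0,0],"spin":0}]'>/dev/null; python3 av.py 7;
```

```text
t 29.90 ram 31.78 car 65.29 z 83.65 Fx 3.17 Fy 0.81 Fz 5.19 T [-0.08 -0.6  -0.02] last Fx 3.40 sd 0.51 g 0.242
```

```bash
python3 -m handwheel '[{"gripper":1,"dp":[0.001,-0.0002,0],"spin":0},{"gripper":1,"dp":[0.001,-0.0003,0],"spin":0},{"gripper":1,"dp":[0,0,0],"spin":0}]'>/dev/null; python3 av.py 7;
```

```text
t 30.50 ram 32.33 car 67.50 z 83.66 Fx 3.30 Fy 0.96 Fz 5.42 T [-0.02 -0.58 -0.02] last Fx 3.39 sd 0.41 g 0.243
```

```bash
python3 -m handwheel '[{"gripper":1,"dp":[0.001,-0.0003,0],"spin":0},{"gripper":1,"dp":[0.001,-0.0003,0],"spin":0},{"gripper":1,"dp":[0,0,0],"spin":0}]'>/dev/null; python3 av.py 7;
```

```text
t 31.10 ram 33.05 car 69.50 z 83.66 Fx 2.83 Fy 0.69 Fz 5.23 T [-0.02 -0.55 -0.03] last Fx 2.92 sd 0.72 g 0.243
```

```bash
python3 -m handwheel '[{"gripper":1,"dp":[0.001,-0.0003,0],"spin":0},{"gripper":1,"dp":[0,0,0],"spin":0}]'>/dev/null; python3 av.py 7;
```

```text
t 31.60 ram 33.36 car 70.41 z 83.65 Fx 2.53 Fy 0.80 Fz 5.43 T [-0.06 -0.58 -0.04] last Fx 1.68 sd 0.54 g 0.246
```

```bash
python3 -m handwheel '[{"gripper":1,"dp":[0.001,-0.0005,0],"spin":0},{"gripper":1,"dp":[0,0,0],"spin":0}]'>/dev/null; python3 av.py 7;
```

```text
t 32.10 ram 33.83 car 71.45 z 83.65 Fx 2.71 Fy 0.98 Fz 5.33 T [-0.03 -0.58 -0.03] last Fx 2.26 sd 0.44 g 0.243
```

```bash
python3 -m handwheel '[{"gripper":1,"dp":[0.001,-0.0004,0],"spin":0},{"gripper":1,"dp":[0,0,0],"spin":0}]'>/dev/null; python3 av.py 7;
```

```text
t 32.60 ram 34.25 car 72.11 z 83.65 Fx 2.71 Fy -0.42 Fz 5.59 T [-0.14 -0.56  0.01] last Fx 2.95 sd 0.52 g 0.244
```

Far stop reached: Fy flipped and the carriage reading stopped at 72.1, which fits 70 plus the 2 mm grip offset. Drawing back now.

```bash
python3 -m handwheel '[{"gripper":1,"dp":[-0.0005,0.003,0],"spin":0},{"gripper":1,"dp":[0,0.004,0],"spin":0},{"gripper":1,"dp":[0,0.005,0],"spin":0},{"gripper":1,"dp":[0,0.005,0],"spin":0},{"gripper":1,"dp":[0,0.005,0],"spin":0},{"gripper":1,"dp":[0,0.005,0],"spin":0},{"gripper":1,"dp":[0,0.003,0],"spin":0},{"gripper":1,"dp":[0,0,0],"spin":0}]'>/dev/null; python3 av.py 5;
```

```text
t 33.60 ram 5.49 car 71.64 z 83.65 Fx 0.77 Fy 0.25 Fz 8.09 T [ 0.03 -0.13 -0.03] last Fx 0.78 sd 0.31 g 0.248
```

```bash
python3 -m handwheel '[{"gripper":1,"dp":[0,0.001,0],"spin":0},{"gripper":1,"dp":[0,0.001,0],"spin":0},{"gripper":1,"dp":[0,0,0],"spin":0}]'>/dev/null; python3 av.py 5;
```

```text
t 34.10 ram 3.76 car 71.64 z 83.65 Fx 0.15 Fy 0.62 Fz 8.00 T [ 0.04 -0.11 -0.01] last Fx 0.35 sd 0.54 g 0.244
```

```bash
python3 -m handwheel '[{"gripper":1,"dp":[0,0.001,0],"spin":0},{"gripper":1,"dp":[0,0.001,0],"spin":0},{"gripper":1,"dp":[0,0,0],"spin":0}]'>/dev/null; python3 av.py 5;
```

```text
t 34.60 ram 1.76 car 71.63 z 83.65 Fx 0.10 Fy 0.59 Fz 7.98 T [ 0.02 -0.12  0.02] last Fx -0.36 sd 0.46 g 0.245
```

```bash
python3 -m handwheel '[{"gripper":1,"dp":[0,0.001,0],"spin":0},{"gripper":1,"dp":[0,0,0],"spin":0}]'>/dev/null; python3 av.py 5;
```

```text
t 35.00 ram 0.81 car 71.64 z 83.64 Fx -0.08 Fy 0.24 Fz 7.92 T [ 0.04 -0.09 -0.01] last Fx 0.51 sd 0.57 g 0.243
```

```bash
python3 -m handwheel '[{"gripper":1,"dp":[0,0.001,0],"spin":0},{"gripper":1,"dp":[0,0,0],"spin":0}]'>/dev/null; python3 av.py 5;
```

```text
t 35.40 ram 0.29 car 71.62 z 83.64 Fx -0.86 Fy -0.05 Fz 8.49 T [ 0.06  0.02 -0.04] last Fx -0.58 sd 0.15 g 0.246
```

Rear stop felt. Releasing.

```bash
python3 -m handwheel '[{"gripper":1,"dp":[0,-0.0004,0],"spin":0},{"gripper":0.6,"dp":[0,0,0],"spin":0},{"gripper":0.4,"dp":[0,0,0],"spin":0},{"gripper":0.2,"dp":[0,0,0],"spin":0},{"gripper":0,"dp":[0,0,0],"spin":0},{"gripper":0,"dp":[0,0,0],"spin":0},{"gripper":0,"dp":[0,0,0],"spin":0},{"gripper":0,"dp":[0,0,0],"spin":0}]'; python3 av.py 3
```

```text
clock: 36.2
tcp_pos: [506.4, 69.0, 83.3]
orientation: [-2.476, -1.933, 0.0]
wrist_force: [-0.0, -0.8, 0.4]
gripper_width: 1.003
t 36.30 ram -0.61 car 71.17 z 83.33 Fx -0.02 Fy -0.54 Fz 0.53 T [ 0.01 -0.01 -0.  ] last Fx 0.38 sd 0.44 g 1.000
```

```bash
python3 -m handwheel '[{"gripper":0,"dp":[0,0,-0.02],"spin":0},{"gripper":0,"dp":[0,0,-0.04],"spin":0},{"gripper":0,"dp":[0,0,-0.04],"spin":0},{"gripper":0,"dp":[0,0,-0.04],"spin":0},{"gripper":0,"dp":[0,0,-0.04],"spin":0},{"gripper":0,"dp":[0,0,0],"spin":0},{"gripper":0,"dp":[0,0,0],"spin":0}]'; python3 av.py 3;python3 - <<'E'
from h import *
d=grab("scene");P=cloud(d);k=(P[...,2]>97)&(P[...,2]<107)&(P[...,0]>440)&(P[...,0]<540)&(P[...,1]>20)&(P[...,1]<120)
q=P[k][:,:2].mean(0)-(355.7,69.6);a=np.radians(-13.98);print("ram",145-q@[np.cos(a),np.sin(a)],"car",q@[-np.sin(a),np.cos(a)]+35,k.sum())
cv2.imwrite("pics/s9.png",cv2.resize(d["color"][180:400,160:400,::-1],None,fx=2.5,fy=2.5,interpolation=2))
E
```

```text
clock: 37.0
tcp_pos: [506.5, 68.9, 264.0]
orientation: [2.476, 1.932, 0.002]
wrist_force: [-0.6, -0.4, 0.1]
gripper_width: 1.0
t 37.10 ram -0.17 car 70.76 z 262.93 Fx -0.58 Fy -0.38 Fz -0.10 T [ 0.03  0.04 -0.  ] last Fx -0.43 sd 0.19 g 1.003
ram 1.8290923457443 car 70.71094421171568 168
```

View pics/s9.png

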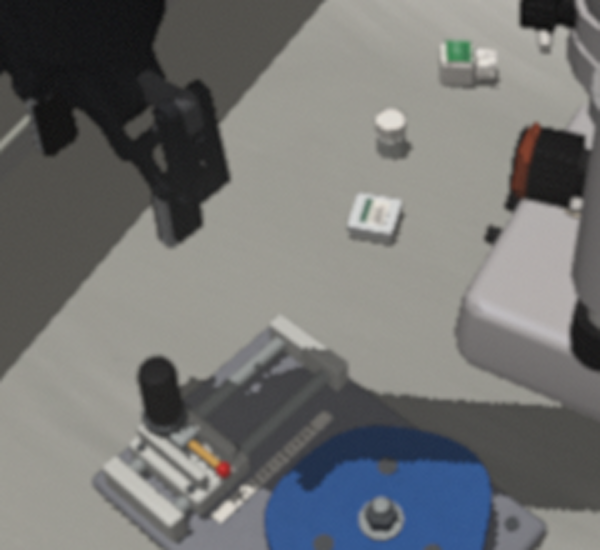

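The carriage stands at the far stop (knob at crop px 160,390) and the stylus is drawn well back from the cam. The gripper is clear, and the box, vial and bottle haven't moved. Handing in.

```bash
python3 -c "
from workcell import ctrl;print(ctrl.finish_job())"
```

```text
the job is handed in; nothing more can be done
None
```

I traced the cam from the start end to the far stop, drew the stylus back to its rear stop, let go and handed the job in at about 37 s. No verdict was reported.

- **Start:** I gripped the knob and advanced until the averaged wrist force along the bar read about 2.3 N. It held there well over 0.2 s, with the carriage at about 1 mm.
- **Trace:** I moved in 2 mm steps, then 1 mm near the far end. I fed forward from an edge profile measured in the images and corrected with the wrist force. The averaged force along the bar stayed between about 1.8 and 3.5 N, including up to about 0.4 N of ram friction. Single readings ran from 1.1 to 4.3 N with noise of about 0.5 N, so I did not measure the ball's contact force directly.
- **End:** Both stops were felt in the wrist force. The last picture put the carriage at about 70.7 mm and the ram at about 1.8 mm. The arm's own readings put the ram nearer 0; the difference is within the 2 mm camera calibration. The gripper was open and about 180 mm above where it gripped, and the vial, box and bottle looked unmoved in the picture.

No check failed.

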